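# Open the thread case

## Robot

A 7-joint arm with a two-finger parallel gripper is mounted at the origin on the work surface. World frame = base frame: x ahead of the robot, y to its left, z up, the work surface at z = 0. Lengths are in m, angles in rad, forces in N, time in s.
With the tool pointing down it reaches from about 0.425 to 1.025 m from the base axis. Payload 3.6 kg.
Tool frame: the origin (TCP) lies midway between the tips of the shut fingers; the grasp point (between the pads) lies hold_point_z behind it (hold_point_z is the distance from the TCP to the grasp point, in m); z points along the fingers, y is the direction in which the jaws open and shut (so a half turn about z gives the same grasp; the last joint's range is limited). The gripper opens to 85 mm and grips with 20 to 120 N. Pads are 22 mm wide; open, the fingers measure 114 mm over their backs; the gripper's body (76 mm by 85 mm) begins 54 mm behind the grasp point. The pads swing forward as they close: fully open they stand 13 mm farther back than shut.
Start: joints at [-1.238, 0.591, 0.048, 1.609, -0.033, 0.943, -0.034], TCP at [0.3, 0.66, 0.231] pointing down, gripper open.
Joint ranges: [-2.69, 2.69], [-0.47, 2.24], [-1.27, 1.36], [0.19, 2.51], [-1.53, 4.68], [0.08, 2.07], [-3.09, 3.09]. Speed limits (rad/s): [2.57, 2.57, 3.14, 3.14, 3.14, 3.14, 3.14].

## Interface

Orientations are given as a unit quaternion [w, x, y, z].
In Python, from rig import state, capture, camera_info, sign_off, hold_point_z gives the robot as it stands.
- The arm moves only by the tool drive_tool, never from a script. Its argument "motion" is a list of rows, each an object of numbers: "dx", "dy", "dz": the shift along the world's x, y, z in units of 400 mm (1.0 is 400 mm); "ax", "ay", "az": the turn, a rotation vector about the world's x, y, z in units of 180 degrees (1.0 is 180 degrees). In form: [{"dx": .., "dy": .., "dz": .., "ax": .., "ay": .., "az": ..}, ...]. A call has exactly 10 rows; each row is the pose to reach, as a shift and turn from the pose commanded when the call began, turning the shorter way round; what a row does not reach only later rows make up. A row lasts 1/8 s, in which the tool goes at most 62.5 mm and 10.7 degrees, less where a joint would pass 70% of its speed; a pose out of reach is approached as far as the arm can. A call with a number of a shift or a turn outside -1 to 1 is refused whole. A call with a gripper value outside its range is refused whole. "gripper" is the closure, from -1 (fully open) to 1 (shut), so that 0 is half open, set as the call begins (left out, the last holds). The fingers move at their own pace and stop on an object; "newtons" is the grip in N (left out, the last holds). Time passes only in rows, so rows that repeat a pose let the fingers close, or fill a call up. It gives the time, the measured TCP pose, the force and the opening at its end, in the units of the state.
- state(): the state, without advancing time (a new reading comes with each control period).
- capture(name): name is "side" or "top" or "wrist"; returns the picture (384x512x3 uint8, blue, green, red); there is no depth.
- camera_info(name): a dict with "fx", "fy", "cx", "cy" (pixels), "world_to_cam" (4x4, takes a point from world to camera coordinates); the wrist camera has in their place "hand_eye" (4x4, takes a point from camera to tool coordinates, whose origin is the TCP and whose axes are the flange's). Camera axes: x right, y up, looking along -z (the intrinsics and any distortion apply to the point x, -y, -z); pixel columns grow to the right and rows downward; lengths in m; the calibration is good to about 2 mm. A picture is of the moment at which its call begins: read the wrist's pose just before it. camera_info takes no time and is no camera call.
- sign_off(): hands the job in, once; it reports no verdict.
The state is a dict: "time": time; "joint_positions": joint angles; "dq": joint speeds; "effort": joint torques, N m; "ee_pos": TCP position; "tcp_rot": TCP orientation; "force": force on the tool from outside, world axes, zero at the start; "ft_torque": the same for the moment, N m; "finger_gap": finger opening in m.
Only numpy, scipy, OpenCV 4.12 (cv2) and the standard library are available. Lean on these libraries where they do the work, as an engineer would, in place of code of your own. Each camera call takes 0.05 s, during which the arm holds its last target.

## Task

Press down the release tab on the front of the grey thread case with the fingertips so that its sprung lid pops up, then push the lid all the way back against its stop and leave it open. Only press and push, with no more force than a small box needs: do not grip or lift anything, and leave the pot, the spool and the jar around the case where they stand.

Things in the scene. Friction and masses are not known exactly. Their poses are not given: they have to be found in the camera images.
- case: Grey open-topped thread case, 130 deep (x) by 170 wide (y) by 60 high, walls 5, on a 154 x 194 x 6 wooden plinth screwed to the bench (it cannot move). Origin: centre of its underside, on the bench. Its -x side is the front, with the release tab; +x side carries the lid's hinge; z up. Inside stand small fixed spools up to 40 high.
- lid (a joint): Angle (rad) of the aluminium lid: 0 shut and latched, about 0.75 where its spring leaves it once released, 1.95 at its open stop (22 degrees past upright). Above 0.75 the spring no longer helps: the lid (about 0.12 kg) falls back on to the spring if let go short of upright; well past upright it sinks slowly to the stop. About 1 N at its free edge moves it.
- lid_hinge (a point): Fixed point: middle of the lid's hinge axis, 65 mm behind (+x of the case) the case origin and 60 mm above it. Axes parallel to the case's; the hinge axis runs along y; the lid's free edge swings up and then over to +x.
- lid_edge (a point): Moving point: middle of the lid's free front edge at its underside, 130 mm from the hinge axis. The lid is 170 wide and 5 thick (above this point when shut); a nose 28 wide at the middle reaches 10 mm farther than the edge. Its frame turns with the lid (x from edge towards hinge, z out of the lid's outer face).
- tab (a joint): Angle (rad) of the black release tab, a rocker on a level pivot along y, 73 mm in front of the case origin and 29.5 mm up: 0 at rest, 0.22 fully pressed; the latch lets go at about 0.12 to 0.14. It springs back when let go.
- tab_pad (a point): Point to press: top of the tab's level paddle, 103 mm in front (-x) of the case origin, 32 mm above the bench. The paddle is 34 wide, 5 thick, reaching 78 to 118 mm in front of the origin. Press straight down: about 4 N moves it 6 mm to its stop. Behind it a hook, 26 wide, stands up to 71 mm high over the lid's nose; pressing swings it 8 mm towards the front.
- pot: Bystander: small terracotta pot, 68 diameter, 85 high. Origin: centre of its underside, z up.
- spool: Bystander: empty wooden spool, 48 diameter, 58 high, standing. Origin: centre of its underside, z up.
- jar: Bystander: closed amber glass jar, 56 diameter, 80 high, standing. Origin: centre of its underside, z up.

How it is judged:
By the outcome, as a careful person would: the job done as asked, in the order asked, and still so for the second after the job is handed in, with the robot touching nothing.
It also fails if it takes over 45 s, if anything falls off the work surface, if the arm or the gripper's body presses on something with over 40 N, if the wrist force passes 120 N, or if a joint passes its speed limit or range.

## Working session

There is one attempt and no reset: what is moved stays moved. The work goes in short steps, Python scripts to look and compute and a tool call to move; the robot and the scene stay as the last step left them, time stands still between calls to the robot, and variables do not carry over. Pictures are saved under pics/ and viewed, and the job is handed in when it is done.

Besides the shell and the picture viewer there is one more tool, called after "Request:" as name(argument=value, ...), one argument or row to a line, values as JSON. drive_tool: Moves the arm, as the interface text tells. Shifts and turns lie within -1 to 1; 1 stands for 400 mm of shift or 180 degrees of turn. Its arguments: {"type":"object","properties":{"motion":{"type":"array"},"gripper":{"type":"number"},"newtons":{"type":"number"}},"required":["motion"]}

```bash
ls; mkdir -p pics; python3 - <<'E'
from rig import state, capture, camera_info, hold_point_z
import cv2
print(hold_point_z)
for n in("side","top"):
    cv2.imwrite(f"pics/{n}0.png",capture(n))
    print(n,camera_info(n))
print(camera_info("wrist"))
print(state())
E
```

```text
pics
0.0187
side {'fx': 458.8775669009717, 'fy': 458.8775669009717, 'cx': 260.67724720580054, 'cy': 190.9083107591108, 'world_to_cam': array([[ 0.97900254, -0.20298986, -0.01868546, -0.54727841],
       [ 0.16651072,  0.7434414 ,  0.64774151, -0.17938594],
       [-0.11759341, -0.63725191,  0.76163101, -0.81176896],
       [ 0.        ,  0.        ,  0.        ,  1.        ]])}
top {'fx': 425.82004904342847, 'fy': 425.82004904342847, 'cx': 253.86815819747375, 'cy': 194.48509482145752, 'world_to_cam': array([[-0.00670366, -0.99995535,  0.00665957,  0.04848207],
       [ 0.99259131, -0.00584605,  0.12136029, -0.56785933],
       [-0.12131594,  0.00742379,  0.99258618, -0.77718114],
       [ 0.        ,  0.        ,  0.        ,  1.        ]])}
{'fx': 266.1132197787884, 'fy': 266.1132197787884, 'cx': 258.038278680495, 'cy': 192.89139895975688, 'hand_eye': array([[-1.20944562e-03,  9.65187551e-01,  2.61555975e-01,
         6.54929775e-02],
       [ 9.99999268e-01,  1.16057281e-03,  3.41320092e-04,
        -2.34468480e-04],
       [ 2.58831512e-05,  2.61556197e-01, -9.65188249e-01,
        -1.42570659e-01],
       [ 0.00000000e+00,  0.00000000e+00,  0.00000000e+00,
         1.00000000e+00]])}
{'time': 0.1, 'joint_positions': array([-1.23751242,  0.59204205,  0.04830807,  1.60969587, -0.03331369,
        0.94269865, -0.03371602]), 'dq': array([ 1.02852608e-03, -3.07158863e-03, -1.31382972e-03, -2.38559133e-03,
       -4.49672651e-05, -2.41541224e-04,  1.54372447e-03]), 'effort': array([ 4.82975214e-03, -5.50004482e+01,  1.55320499e+00, -1.98827451e+01,
        9.71866044e-03,  3.86180909e-03, -1.60477259e-05]), 'ee_pos': array([0.29979148, 0.65929369, 0.23024407]), 'tcp_rot': array([-1.63699567e-04,  2.11750101e-01,  9.77323312e-01, -1.00619450e-03]), 'force': array([ 0.08278171, -0.43219818,  1.20445747]), 'ft_torque': array([-0.02231048, -0.01398024, -0.01445622]), 'finger_gap': 0.08544683871263344}
```

View pics/side0.png

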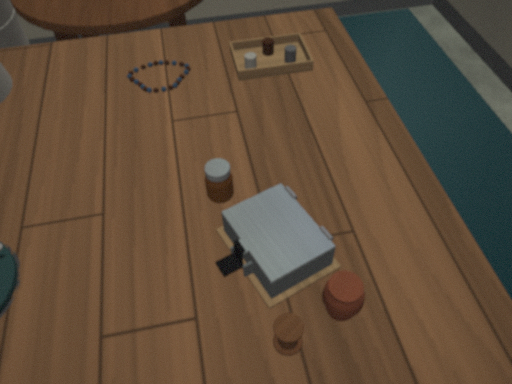

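View pics/top0.png

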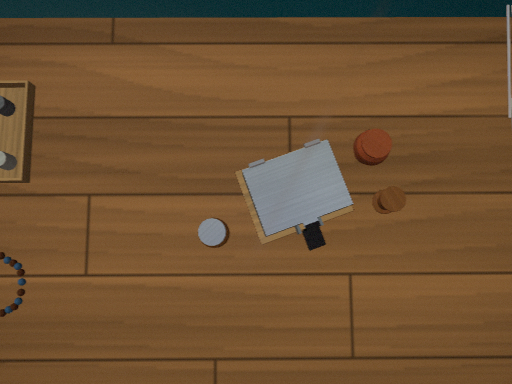

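Both views show the case: lid centre at about (297,188) in top and (278,235) in side. The black tab is at (313,236) top and (230,262) side. The jar is to its left, the pot and spool to its right.

```bash
cat > h.py <<'E'
import numpy as np, cv2
from rig import state, capture, camera_info
from scipy.spatial.transform import Rotation as R
def cam(n):
    i=camera_info(n)
    K=(i['fx'],i['fy'],i['cx'],i['cy'])
    if 'world_to_cam' in i: return K,np.array(i['world_to_cam'])
    s=state();T=np.eye(4);q=s['tcp_rot'];T[:3,:3]=R.from_quat([q[1],q[2],q[3],q[0]]).as_matrix();T[:3,3]=s['ee_pos']
    return K,np.linalg.inv(T@np.array(i['hand_eye']))
def ray(c,uv):
    (fx,fy,cx,cy),W=c
    d=np.array([(uv[0]-cx)/fx,-(uv[1]-cy)/fy,-1.])
    Rm=W[:3,:3];return -Rm.T@W[:3,3],Rm.T@d
def plane(c,uv,z):
    o,d=ray(c,uv);return o+d*(z-o[2])/d[2]
def proj(c,p):
    (fx,fy,cx,cy),W=c
    q=W[:3,:3]@np.asarray(p)+W[:3,3];return np.array([cx+fx*q[0]/-q[2],cy-fy*q[1]/-q[2]])
def two(c1,u1,c2,u2):
    o1,d1=ray(c1,u1);o2,d2=ray(c2,u2)
    t=np.linalg.lstsq(np.c_[d1,-d2],o2-o1,rcond=None)[0]
    a=o1+t[0]*d1;b=o2+t[1]*d2;return (a+b)/2,np.linalg.norm(a-b)
E
python3 - <<'E'
from h import *
Q={}
for n in("top","side"):
    im=cv2.imread(f"pics/{n}0.png");hsv=cv2.cvtColor(im,cv2.COLOR_BGR2HSV)
    x0,y0,x1,y1=(225,125,415,260) if n=="top" else (195,150,380,360)
    roi=np.zeros(im.shape[:2],np.uint8);roi[y0:y1,x0:x1]=1
    lid=((hsv[...,1]<80)&(hsv[...,2]>110)&(roi>0)).astype(np.uint8)
    lid=cv2.morphologyEx(lid,cv2.MORPH_OPEN,np.ones((9,9)))
    blk=((hsv[...,2]<45)&(roi>0)).astype(np.uint8)
    for nm,m in(("lid",lid),("blk",blk)):
        cs=cv2.findContours(m,0,2)[0]
        for c in cs:
            if cv2.contourArea(c)>60:
                h=cv2.convexHull(c)
                print(n,nm,cv2.contourArea(c),cv2.boundingRect(c),cv2.minAreaRect(c),cv2.approxPolyN(c,4).reshape(-1,2).tolist())
    x=cv2.resize(im[y0:y1,x0:x1],None,fx=3.5 if n=="top" else 2.8,fy=3.5 if n=="top" else 2.8,interpolation=2)
    cv2.imwrite(f"pics/{n}0z.png",x)
E
```

```text
top lid 6247.5 (245, 141, 106, 92) ((297.69268798828125, 188.16586303710938), (73.58584594726562, 92.74781036376953), 69.77513122558594) [[356, 210], [265, 235], [241, 170], [327, 138]]
top blk 369.0 (303, 221, 22, 29) ((313.4525146484375, 235.2445068359375), (24.349193572998047, 18.795867919921875), 70.01689147949219) [[325, 244], [309, 250], [300, 227], [318, 221]]
side lid 5661.0 (226, 185, 105, 93) ((277.7565002441406, 228.22537231445312), (87.09770202636719, 78.38793182373047), 59.74356460571289) [[335, 246], [272, 281], [215, 213], [283, 181]]
side lid 320.0 (206, 158, 22, 18) ((216.5, 166.5), (17.0, 21.0), 90.0) [[227, 158], [227, 175], [206, 175], [206, 158]]
side blk 425.5 (217, 239, 27, 37) ((232.7606964111328, 259.13323974609375), (21.436628341674805, 35.82362747192383), 37.69424057006836) [[250, 261], [224, 275], [216, 263], [236, 238]]
```

```bash
sleep 0
```

```text
(no output)
```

View pics/top0z.png

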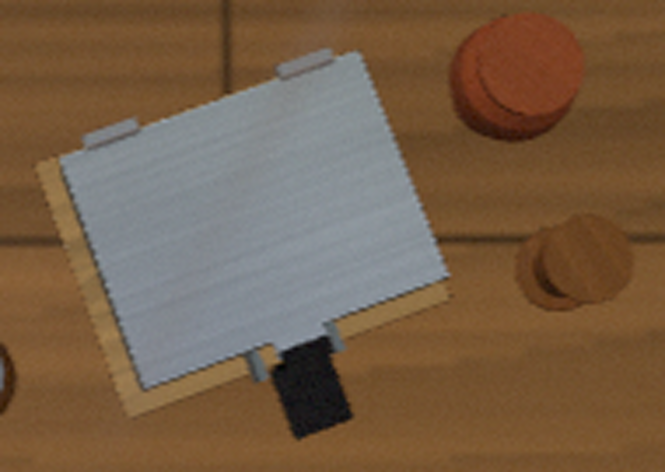

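View pics/side0z.png

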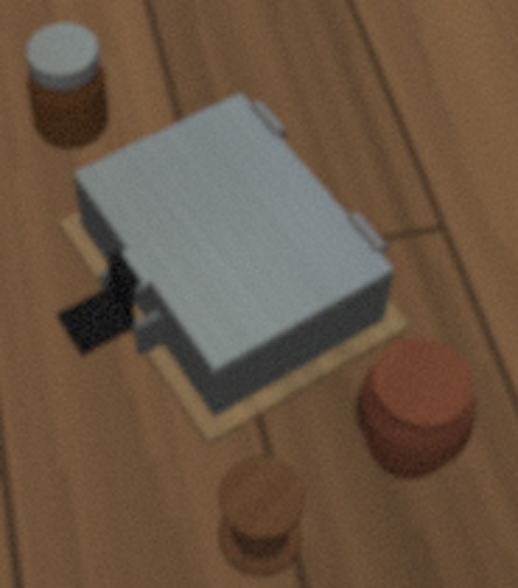

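```bash
cat > m.py <<'E'
from h import *
t=cam("top");s=cam("side")
P={}
for n,a,b in[("BL",(242.1,169.6),(281.8,183.9)),("BR",(327.3,140.1),(335,245.7)),("FR",(353,204.1),(271.1,281.4)),("FL",(266.4,236.4),(222.5,212.5)),("tR",(325.6,243.6),(224.3,276.1)),("tL",(309.9,250.1),(215.4,263.2))]:
    p,e=two(t,a,s,b);P[n]=p;print(n,p.round(4),round(e,4),"topplane",plane(t,a,.065 if n[0]!='t' else .032).round(4),"side",plane(s,b,.065 if n[0]!='t' else .032).round(4))
d=lambda a,b:round(np.linalg.norm(P[a]-P[b]),4)
print(d("BL","BR"),d("FL","FR"),d("BL","FL"),d("BR","FR"),d("tL","tR"))
w=(P["BL"]+P["FL"]-P["BR"]-P["FR"]);v=(P["BL"]+P["BR"]-P["FL"]-P["FR"])
print("yaw from y-axis",np.degrees(np.arctan2(-w[0],w[1])),"x-axis",np.degrees(np.arctan2(v[1],v[0])))
c=(P["BL"]+P["BR"]+P["FL"]+P["FR"])/4
yaw=np.mean([np.arctan2(-w[0],w[1]),np.arctan2(v[1],v[0])])
X=np.array([np.cos(yaw),np.sin(yaw),0])
print("lid centre",c.round(4),"yaw",np.degrees(yaw))
tm=(P["tL"]+P["tR"])/2;dd=tm-c;print("tabfront in case frame",dd@X,dd@np.array([-X[1],X[0],0]),tm)
for n,a,b in[("pot",(529+0,53),None)]:pass
for n,uv,h in[("pot",(225+530/3.5,125+56/3.5),.085),("spool",(225+586/3.5,125+258/3.5),.058),("jar",(212,232),.08)]: 
    q=plane(t,uv,h);e=q-c;print(n,q.round(3),"case frame",(e@X).round(3),(e@np.array([-X[1],X[0],0])).round(3))
E
python3 m.py
```

```text
BL [0.6133 0.0665 0.0629] 0.0041 topplane [0.6108 0.0666 0.065 ] side [0.6149 0.0649 0.065 ]
BR [ 0.6679 -0.0925  0.0665] 0.0048 topplane [ 0.6658 -0.0925  0.065 ] side [ 0.6708 -0.0913  0.065 ]
FR [ 0.5473 -0.136   0.0668] 0.0038 topplane [ 0.5456 -0.1363  0.065 ] side [ 0.5495 -0.1349  0.065 ]
FL [0.4908 0.0228 0.063 ] 0.0061 topplane [0.4878 0.0229 0.065 ] side [0.4938 0.0213 0.065 ]
tR [ 0.4758 -0.0899  0.032 ] 0.0031 topplane [ 0.4743 -0.0899  0.032 ] side [ 0.4773 -0.0898  0.032 ]
tL [ 0.4641 -0.0602  0.0304] 0.0037 topplane [ 0.4623 -0.0599  0.032 ] side [ 0.466  -0.0612  0.032 ]
0.1681 0.1686 0.13 0.1281 0.032
yaw from y-axis 19.269323700211867 x-axis 19.73728077558548
lid centre [ 0.5798 -0.0348  0.0648] yaw 19.50330223789867
tabfront in case frame -0.11699555015565449 -0.0012404641329224722 [ 0.46997014 -0.07501081  0.03122723]
pot [ 0.659 -0.178  0.085] case frame 0.026 -0.161
spool [ 0.556 -0.211  0.058] case frame -0.082 -0.159
jar [0.496 0.12  0.08 ] case frame -0.027 0.174
```

```bash
cat > goal.py <<'E'
from h import *
import sys
O=np.array([.5798,-.0348]);yaw=np.radians(19.5)
X=np.array([np.cos(yaw),np.sin(yaw),0]);Y=np.array([-X[1],X[0],0]);Z=np.array([0,0,1.])
def rot(tilt):
    a=np.radians(tilt);z=np.sin(a)*X-np.cos(a)*Z;x=-np.cos(a)*X-np.sin(a)*Z
    return R.from_matrix(np.c_[x,np.cross(z,x),z])
def world(cx,cy,z): return np.r_[O+cx*X[:2]+cy*Y[:2],z]
def cur():
    s=state();q=s['tcp_rot'];return np.array(s['ee_pos']),R.from_quat([q[1],q[2],q[3],q[0]]),s
def go(cx,cy,z,tilt):
    p,r,s=cur();d=(world(cx,cy,z)-p)/.4;a=(rot(tilt)*r.inv()).as_rotvec()/np.pi
    e=p[:2]-O;print("now case",(e@X[:2]).round(4),(e@Y[:2]).round(4),p[2].round(4),"F",s['force'].round(2),"t",s['time'])
    print("shift",d.round(4),"turn",a.round(4))
if __name__=="__main__": go(*map(float,sys.argv[1:]))
E
python3 goal.py -.103 0 .12 10
```

```text
now case -0.0323 0.7478 0.2302 F [ 0.08 -0.43  1.2 ] t 0.1
shift [ 0.4573 -1.8212 -0.2756] turn [-0.0018 -0.0569  0.2436]
```

Request:
drive_tool(
  motion=[
    {"dx":0.025,"dy":-0.1,"dz":0,"ax":0,"ay":-0.005,"az":0.024},
    {"dx":0.05,"dy":-0.2,"dz":0,"ax":0,"ay":-0.011,"az":0.048},
    {"dx":0.075,"dy":-0.3,"dz":0,"ax":0,"ay":-0.017,"az":0.073},
    {"dx":0.1,"dy":-0.4,"dz":0,"ax":0,"ay":-0.023,"az":0.097},
    {"dx":0.125,"dy":-0.5,"dz":0,"ax":0,"ay":-0.028,"az":0.122},
    {"dx":0.15,"dy":-0.6,"dz":0,"ax":0,"ay":-0.034,"az":0.146},
    {"dx":0.175,"dy":-0.7,"dz":0,"ax":0,"ay":-0.04,"az":0.17},
    {"dx":0.2,"dy":-0.8,"dz":0,"ax":0,"ay":-0.045,"az":0.195},
    {"dx":0.225,"dy":-0.9,"dz":0,"ax":0,"ay":-0.051,"az":0.219},
    {"dx":0.25,"dy":-1.0,"dz":0,"ax":-0.002,"ay":-0.057,"az":0.244},
  ],
  gripper=1,
  newtons=20,
)

```text
time: 1.35
ee_pos: [0.4001, 0.2584, 0.2311]
tcp_rot: [0.086, -0.171, 0.981, 0.015]
force: [0.8, 0.2, -0.1]
finger_gap: -0.0002
```

```bash
python3 goal.py -.103 0 .12 10
```

```text
now case -0.0715 0.3363 0.2311 F [ 0.82  0.24 -0.11] t 1.35
shift [ 0.2065 -0.8188 -0.2779] turn [-0.0002  0.0001 -0.0013]
```

Request:
drive_tool(
  motion=[
    {"dx":0.02,"dy":-0.08,"dz":0},
    {"dx":0.05,"dy":-0.2,"dz":0},
    {"dx":0.08,"dy":-0.32,"dz":0},
    {"dx":0.11,"dy":-0.44,"dz":0},
    {"dx":0.14,"dy":-0.56,"dz":0},
    {"dx":0.17,"dy":-0.68,"dz":-0.04},
    {"dx":0.195,"dy":-0.77,"dz":-0.11},
    {"dx":0.206,"dy":-0.819,"dz":-0.2},
    {"dx":0.206,"dy":-0.819,"dz":-0.278},
    {"dx":0.206,"dy":-0.819,"dz":-0.278},
  ],
)

```text
schema error: expected keys dx, dy, dz, ax, ay, az
```

```bash
python3 goal.py -.103 0 .045 10; python3 - <<'E'
from h import *
c=cam("wrist");cv2.imwrite("pics/w1.png",capture("wrist"));cv2.imwrite("pics/s1.png",capture("side"))
from goal import *
for a in[(-.118,.017,.032),(-.118,-.017,.032),(-.103,0,.032)]: print(proj(c,world(*a)).round(1))
E
```

```text
now case -0.0715 0.3363 0.2311 F [ 0.82  0.24 -0.11] t 1.35
shift [ 0.2065 -0.8188 -0.4654] turn [-0.0002  0.0001 -0.0013]
[-11.2 107.2]
[-39.9 107.1]
[-20.  120.1]
```

View pics/w1.png

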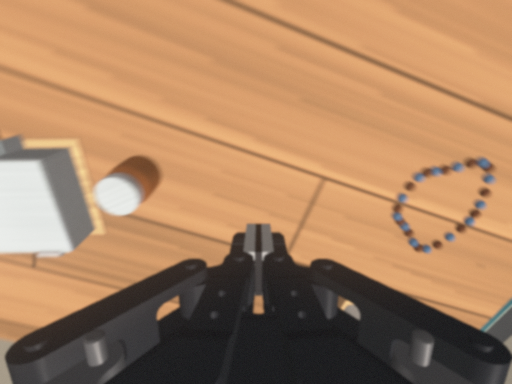

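View pics/s1.png

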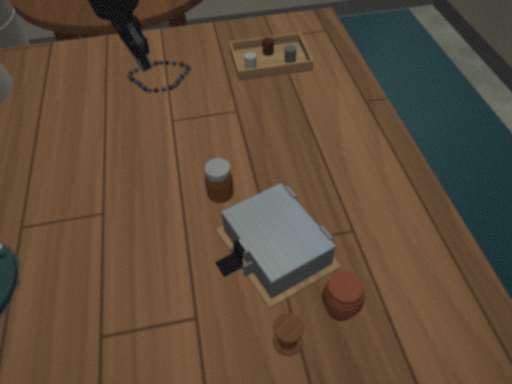

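The call was refused because every row needs all six keys. The arm hasn't moved: the wrist view shows the shut fingertips at (258,230), the jar at (125,185) and the case at the left edge. I'll resend it with full rows.

Request:
drive_tool(
  motion=[
    {"dx":0.02,"dy":-0.08,"dz":0,"ax":0,"ay":0,"az":0},
    {"dx":0.05,"dy":-0.2,"dz":0,"ax":0,"ay":0,"az":0},
    {"dx":0.08,"dy":-0.32,"dz":0,"ax":0,"ay":0,"az":0},
    {"dx":0.11,"dy":-0.44,"dz":0,"ax":0,"ay":0,"az":0},
    {"dx":0.14,"dy":-0.56,"dz":0,"ax":0,"ay":0,"az":0},
    {"dx":0.17,"dy":-0.68,"dz":-0.04,"ax":0,"ay":0,"az":0},
    {"dx":0.195,"dy":-0.77,"dz":-0.11,"ax":0,"ay":0,"az":0},
    {"dx":0.206,"dy":-0.819,"dz":-0.2,"ax":0,"ay":0,"az":0},
    {"dx":0.206,"dy":-0.819,"dz":-0.278,"ax":0,"ay":0,"az":0},
    {"dx":0.206,"dy":-0.819,"dz":-0.278,"ax":0,"ay":0,"az":0},
  ],
)

```text
time: 2.7
ee_pos: [0.4811, -0.0672, 0.1181]
tcp_rot: [0.083, -0.169, 0.982, 0.017]
force: [-0.1, -0.2, 0.1]
finger_gap: -0.0
```

```bash
python3 goal.py -.103 0 .045 10; python3 - <<'E'
from h import *
from goal import *
c=cam("wrist");im=capture("wrist");cv2.imwrite("pics/s2.png",capture("side"))
for a in[(-.118,.017,.032),(-.118,-.017,.032),(-.103,0,.032)]:
    u=proj(c,world(*a));print(u.round(1));cv2.circle(im,(int(u[0]),int(u[1])),2,(0,0,255),-1)
cv2.imwrite("pics/w2.png",im)
E
```

```text
now case -0.1038 0.0024 0.1181 F [-0.12 -0.15  0.05] t 2.7
shift [ 0.004  -0.0049 -0.1828] turn [-0.0008 -0.0017 -0.0004]
[275.5 166.1]
[235.7 166.1]
[255.7 182.3]
```

View pics/w2.png

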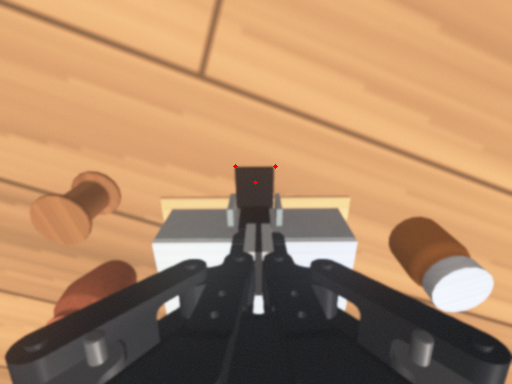

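View pics/s2.png

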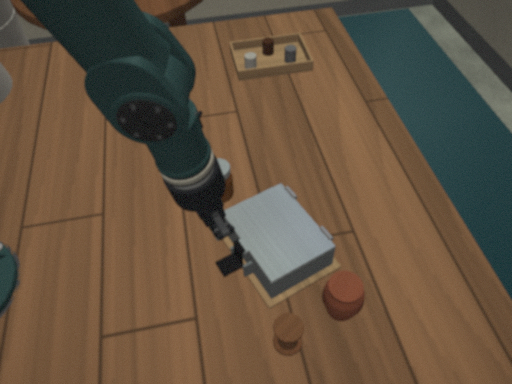

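The red marks for the tab's predicted corners, (235,166) and (275,166), sit exactly on the tab's front edge in the wrist view, which confirms the pose. In the side view the arm stands over the tab. Next I press.

Request:
drive_tool(
  motion=[
    {"dx":0.003,"dy":-0.004,"dz":-0.06,"ax":0,"ay":0,"az":0},
    {"dx":0.003,"dy":-0.004,"dz":-0.12,"ax":0,"ay":0,"az":0},
    {"dx":0.003,"dy":-0.004,"dz":-0.16,"ax":0,"ay":0,"az":0},
    {"dx":0.003,"dy":-0.004,"dz":-0.185,"ax":0,"ay":0,"az":0},
    {"dx":0.003,"dy":-0.004,"dz":-0.2,"ax":0,"ay":0,"az":0},
    {"dx":0.003,"dy":-0.004,"dz":-0.21,"ax":0,"ay":0,"az":0},
    {"dx":0.003,"dy":-0.004,"dz":-0.215,"ax":0,"ay":0,"az":0},
    {"dx":0.003,"dy":-0.004,"dz":-0.22,"ax":0,"ay":0,"az":0},
    {"dx":0.003,"dy":-0.004,"dz":-0.22,"ax":0,"ay":0,"az":0},
    {"dx":0.003,"dy":-0.004,"dz":-0.22,"ax":0,"ay":0,"az":0},
  ],
)

```text
time: 4.05
ee_pos: [0.4885, -0.0703, 0.0392]
tcp_rot: [0.08, -0.17, 0.982, 0.018]
force: [-0.4, 0.1, -0.2]
finger_gap: -0.0
```

```bash
python3 goal.py -.103 0 .027 10; python3 - <<'E'
from h import *
cv2.imwrite("pics/s3.png",capture("side"))
E
```

```text
now case -0.098 -0.003 0.0392 F [-0.44  0.09 -0.16] t 4.05
shift [-0.0144  0.0029 -0.0306] turn [-0.0011 -0.0038 -0.0011]
```

View pics/s3.png

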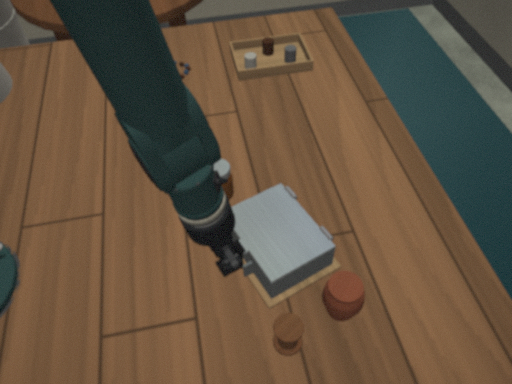

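```bash
python3 -c "
from rig import state
s=state();print(s['joint_positions'].round(3),s['dq'].round(3),s['ee_pos'],s['force'])"
```

```text
[ 0.109  0.624 -0.012  2.335 -1.078  0.079  3.085] [-0.001  0.001  0.     0.001 -0.005 -0.001 -0.001] [ 0.48835711 -0.07039851  0.03918414] [ 0.71376953 -0.03518394 -0.46464667]
```

The tool stopped short: joint 6 is at 0.079 and joint 7 at 3.085, both at their limits, so the 10° tilt can't be held this close in. Nothing was touched (force about 0). I'll lift, nearly remove the tilt, and press farther out on the paddle.

```bash
python3 goal.py -.111 0 .06 2
```

```text
now case -0.0981 -0.003 0.0392 F [ 0.71 -0.04 -0.46] t 4.1
shift [-0.033  -0.0036  0.052 ] turn [-0.016   0.038  -0.0008]
```

Request:
drive_tool(
  motion=[
    {"dx":-0.01,"dy":0,"dz":0.04,"ax":0,"ay":0,"az":0},
    {"dx":-0.02,"dy":-0.003,"dz":0.07,"ax":0,"ay":0,"az":0},
    {"dx":-0.02,"dy":-0.003,"dz":0.07,"ax":-0.004,"ay":0.01,"az":0},
    {"dx":-0.02,"dy":-0.003,"dz":0.07,"ax":-0.008,"ay":0.02,"az":0},
    {"dx":-0.02,"dy":-0.003,"dz":0.07,"ax":-0.012,"ay":0.03,"az":0},
    {"dx":-0.02,"dy":-0.003,"dz":0.07,"ax":-0.016,"ay":0.038,"az":0},
    {"dx":-0.02,"dy":-0.003,"dz":0.07,"ax":-0.016,"ay":0.041,"az":0},
    {"dx":-0.02,"dy":-0.003,"dz":0.07,"ax":-0.016,"ay":0.041,"az":0},
    {"dx":-0.02,"dy":-0.003,"dz":0.07,"ax":-0.016,"ay":0.041,"az":0},
    {"dx":-0.02,"dy":-0.003,"dz":0.07,"ax":-0.016,"ay":0.041,"az":0},
  ],
)

```text
time: 5.35
ee_pos: [0.48, -0.0718, 0.067]
tcp_rot: [0.012, -0.17, 0.985, 0.004]
force: [0.3, -0.6, -0.1]
finger_gap: 0.0005
```

```bash
python3 goal.py -.111 0 .027 2;python3 -c "
from rig import state
s=state();print(s['joint_positions'].round(3),s['dq'].round(3))"
```

```text
now case -0.1064 -0.0015 0.067 F [ 0.33 -0.59 -0.1 ] t 5.35
shift [-0.0121 -0.0002 -0.1   ] turn [-0.0001 -0.0032 -0.0002]
[-0.277  0.629  0.469  2.28  -0.841  0.385  2.821] [-0.001  0.001  0.003 -0.002  0.001  0.    -0.001]
```

Request:
drive_tool(
  motion=[
    {"dx":-0.012,"dy":0.001,"dz":-0.02,"ax":0,"ay":-0.003,"az":0},
    {"dx":-0.012,"dy":0.001,"dz":-0.04,"ax":0,"ay":-0.003,"az":0},
    {"dx":-0.012,"dy":0.001,"dz":-0.06,"ax":0,"ay":-0.003,"az":0},
    {"dx":-0.012,"dy":0.001,"dz":-0.075,"ax":0,"ay":-0.003,"az":0},
    {"dx":-0.012,"dy":0.001,"dz":-0.085,"ax":0,"ay":-0.003,"az":0},
    {"dx":-0.012,"dy":0.001,"dz":-0.09,"ax":0,"ay":-0.003,"az":0},
    {"dx":-0.012,"dy":0.001,"dz":-0.095,"ax":0,"ay":-0.003,"az":0},
    {"dx":-0.012,"dy":0.001,"dz":-0.099,"ax":0,"ay":-0.003,"az":0},
    {"dx":-0.012,"dy":0.001,"dz":-0.102,"ax":0,"ay":-0.003,"az":0},
    {"dx":-0.012,"dy":0.001,"dz":-0.102,"ax":0,"ay":-0.003,"az":0},
  ],
)

```text
time: 6.6
ee_pos: [0.4757, -0.0712, 0.0262]
tcp_rot: [0.017, -0.17, 0.985, 0.003]
force: [-0.1, -0.4, 3.8]
finger_gap: 0.0001
```

```bash
python3 goal.py -.111 0 .025 2; python3 - <<'E'
from h import *
print(state()['joint_positions'].round(3))
cv2.imwrite("pics/s4.png",capture("side"))
E
```

```text
now case -0.1103 0.0005 0.0262 F [-0.08 -0.39  3.79] t 6.6
shift [-0.0013 -0.0017 -0.0031] turn [ 0.     -0.0001 -0.0004]
[-0.16   0.682  0.306  2.302 -0.951  0.253  2.923]
```

View pics/s4.png

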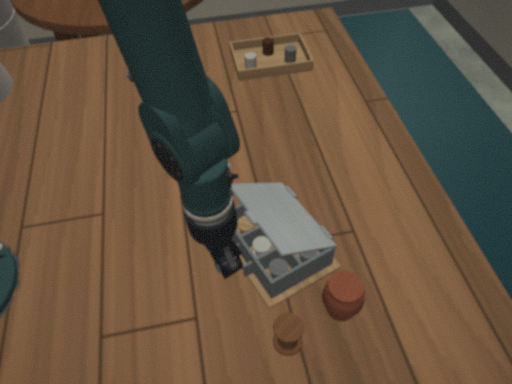

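The tab force was 3.8 N. The side view shows the lid popped up, its free edge from about (237,185) to (290,255), with the spools visible inside. Next I lift straight up off the tab.

Request:
drive_tool(
  motion=[
    {"dx":0,"dy":0,"dz":0.03,"ax":0,"ay":0,"az":0},
    {"dx":0,"dy":0,"dz":0.07,"ax":0,"ay":0,"az":0},
    {"dx":0,"dy":0,"dz":0.12,"ax":0,"ay":0,"az":0},
    {"dx":0,"dy":0,"dz":0.17,"ax":0,"ay":0,"az":0},
    {"dx":0,"dy":0,"dz":0.22,"ax":0,"ay":0,"az":0},
    {"dx":0,"dy":0,"dz":0.26,"ax":0,"ay":0,"az":0},
    {"dx":0,"dy":0,"dz":0.275,"ax":0,"ay":0,"az":0},
    {"dx":0,"dy":0,"dz":0.275,"ax":0,"ay":0,"az":0},
    {"dx":0,"dy":0,"dz":0.275,"ax":0,"ay":0,"az":0},
    {"dx":0,"dy":0,"dz":0.275,"ax":0,"ay":0,"az":0},
  ],
)

```text
time: 7.9
ee_pos: [0.4752, -0.0711, 0.1356]
tcp_rot: [0.016, -0.17, 0.985, 0.003]
force: [-0.4, 0.2, 0.2]
finger_gap: 0.0
```

```bash
python3 goal.py -.055 0 .135 2; python3 - <<'E'
from h import *
from goal import *
print(state()['joint_positions'].round(3))
for n in("side","top"):
    c=cam(n);im=capture(n)
    for th in(.75,):
      for y in(-.085,.085):
        u=proj(c,world(.065-.13*np.cos(th),y,.06+.13*np.sin(th)));print(n,u.round(1));cv2.circle(im,(int(u[0]),int(u[1])),2,(0,0,255),-1)
    cv2.imwrite(f"pics/{n}5.png",im)
p0=world(0,0,0)
for cx in(-.1,0,.1):print(((world(cx,0,0)-world(0,0,0))/.4).round(4))
E
```

```text
now case -0.1107 0.0007 0.1356 F [-0.39  0.18  0.18] t 7.9
shift [ 0.1319  0.045  -0.0016] turn [-0.     -0.0005 -0.0004]
[-0.421  0.522  0.659  2.265 -0.694  0.526  2.697]
side [289.3 244. ]
side [234.2 173.2]
top [357.5 178.5]
top [260.4 213.5]
[-0.2357 -0.0835  0.    ]
[0. 0. 0.]
[0.2357 0.0835 0.    ]
```

View pics/side5.png

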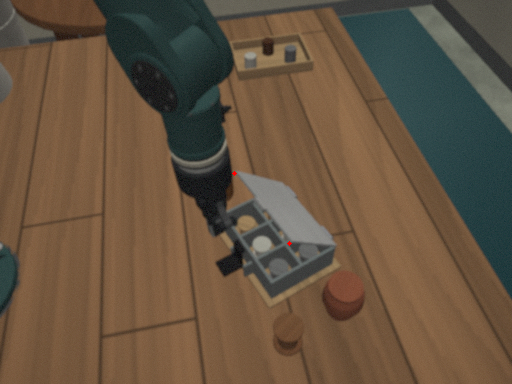

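View pics/top5.png

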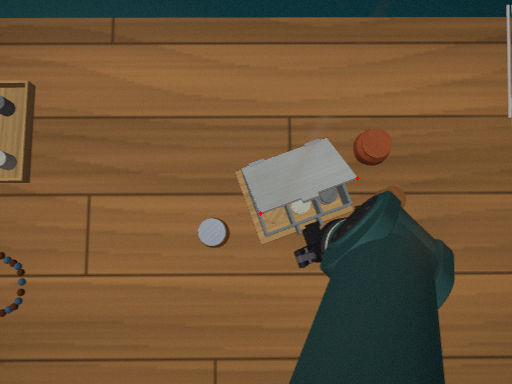

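The lid stands near 0.75 rad: the predicted edge points at (234,173) and (289,244) in side land on its free edge. The fingers are clear in front of it. I'll push along the case's +x while rising slightly.

Request:
drive_tool(
  motion=[
    {"dx":0.047,"dy":0.016,"dz":0,"ax":0,"ay":0,"az":0},
    {"dx":0.094,"dy":0.032,"dz":0,"ax":0,"ay":0,"az":0},
    {"dx":0.132,"dy":0.045,"dz":0,"ax":0,"ay":0,"az":0},
    {"dx":0.151,"dy":0.052,"dz":0.003,"ax":0,"ay":0,"az":0},
    {"dx":0.17,"dy":0.058,"dz":0.006,"ax":0,"ay":0,"az":0},
    {"dx":0.189,"dy":0.065,"dz":0.01,"ax":0,"ay":0,"az":0},
    {"dx":0.207,"dy":0.071,"dz":0.013,"ax":0,"ay":0,"az":0},
    {"dx":0.226,"dy":0.078,"dz":0.016,"ax":0,"ay":0,"az":0},
    {"dx":0.24,"dy":0.083,"dz":0.02,"ax":0,"ay":0,"az":0},
    {"dx":0.25,"dy":0.087,"dz":0.02,"ax":0,"ay":0,"az":0},
  ],
)

```text
time: 9.25
ee_pos: [0.5738, -0.0373, 0.1459]
tcp_rot: [0.015, -0.17, 0.985, 0.004]
force: [-14.0, 0.1, 26.0]
finger_gap: -0.0002
```

```bash
python3 goal.py .05 0 .153 2; python3 - <<'E'
from h import *
print(state()['joint_positions'].round(3))
cv2.imwrite("pics/s6.png",capture("side"))
E
```

```text
now case -0.0065 -0.0003 0.1459 F [-14.05   0.11  26.01] t 9.25
shift [0.1329 0.0479 0.0178] turn [-0.0006 -0.0013 -0.0002]
[-0.491  0.613  0.697  2.057 -0.665  0.673  2.56 ]
```

View pics/s6.png

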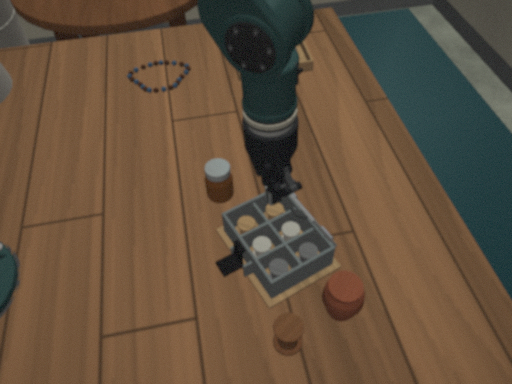

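The force is -14 N in x and +26 N in z, more than this lid should need. In the side view the lid is hidden or edge-on near (300,200). I'll look from the other cameras before going on.

```bash
python3 - <<'E'
from h import *
from goal import *
c=cam("wrist");im=capture("wrist");cv2.imwrite("pics/w7.png",im)
cv2.imwrite("pics/t7.png",capture("top"))
s=state();print(s['force'],s['time'],s['ft_torque'])
C=cam("side");im=capture("side")
print("cam side",-C[1][:3,:3].T@C[1][:3,3])
for th in(1.0,1.1,1.2,1.3,1.4):
  print(th,[proj(C,world(.065-.13*np.cos(th),y,.06+.13*np.sin(th))).round(0) for y in(-.085,.085)])
cv2.imwrite("pics/s7z.png",cv2.resize(im[100:300,190:390],None,fx=3,fy=3,interpolation=2))
E
```

```text
[-10.1458615    0.47933949  18.78053527] 9.4 [0.07617842 1.60259069 0.03785187]
cam side [ 0.47019795 -0.49503035  0.72423799]
1.0 [array([304., 229.]), array([246., 159.])]
1.1 [array([310., 223.]), array([252., 154.])]
1.2 [array([317., 217.]), array([258., 149.])]
1.3 [array([324., 212.]), array([264., 144.])]
1.4 [array([331., 207.]), array([270., 140.])]
```

View pics/w7.png

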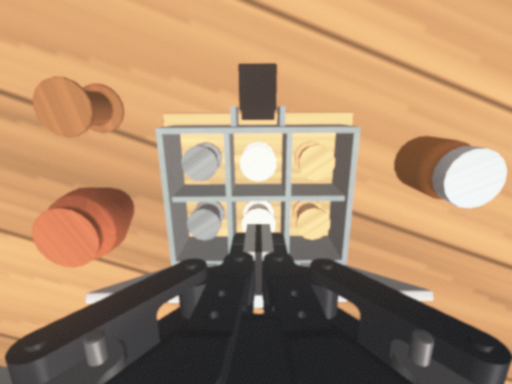

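View pics/t7.png

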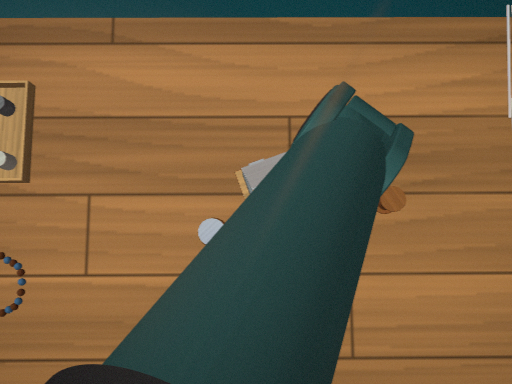

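View pics/s7z.png

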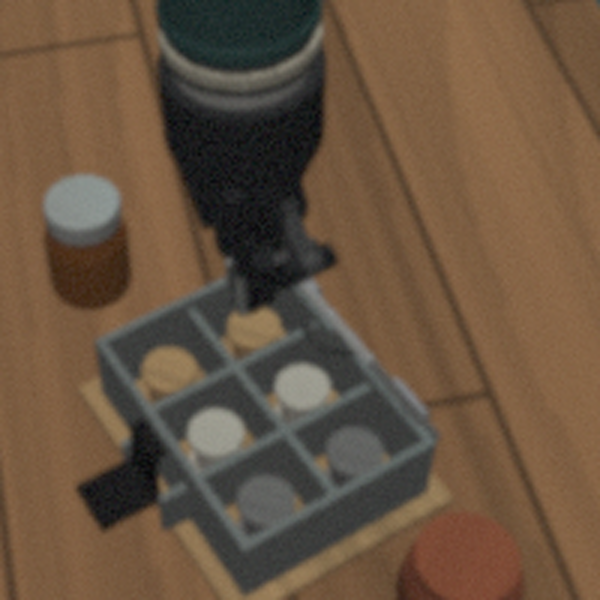

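The wrist view shows the lid's edge behind the fingers at row 295, and in side it lies edge-on from (290,193) to (330,243), so θ is about 1.1, as planned. The force lies along the lid, so the nose is probably caught under a wider part of the fingers about 40 mm above the tips. I'll raise the tool so only the tips touch, then go on.

Request:
drive_tool(
  motion=[
    {"dx":-0.003,"dy":-0.001,"dz":0.015,"ax":0,"ay":0,"az":0},
    {"dx":-0.003,"dy":-0.001,"dz":0.035,"ax":0,"ay":0,"az":0},
    {"dx":-0.002,"dy":-0.001,"dz":0.06,"ax":0,"ay":0,"az":0},
    {"dx":0,"dy":0,"dz":0.06,"ax":0,"ay":0,"az":0},
    {"dx":0.01,"dy":0.004,"dz":0.062,"ax":0,"ay":0,"az":0},
    {"dx":0.022,"dy":0.008,"dz":0.065,"ax":0,"ay":0,"az":0},
    {"dx":0.034,"dy":0.012,"dz":0.068,"ax":0,"ay":0,"az":0},
    {"dx":0.046,"dy":0.016,"dz":0.071,"ax":0,"ay":0,"az":0},
    {"dx":0.058,"dy":0.02,"dz":0.074,"ax":0,"ay":0,"az":0},
    {"dx":0.064,"dy":0.023,"dz":0.075,"ax":0,"ay":0,"az":0},
  ],
)

```text
time: 10.7
ee_pos: [0.6017, -0.0271, 0.1742]
tcp_rot: [0.017, -0.17, 0.985, 0.003]
force: [-0.0, 0.4, -0.1]
finger_gap: 0.0001
```

```bash
python3 goal.py .055 0 .178 2; python3 - <<'E'
from h import *
cv2.imwrite("pics/w8.png",capture("wrist"));im=capture("side")
cv2.imwrite("pics/s8z.png",cv2.resize(im[100:300,190:390],None,fx=3,fy=3,interpolation=2))
E
```

```text
now case 0.0233 -0.0 0.1742 F [-0.01  0.37 -0.08] t 10.7
shift [0.0748 0.0266 0.0094] turn [ 0.0001  0.     -0.0005]
```

View pics/w8.png

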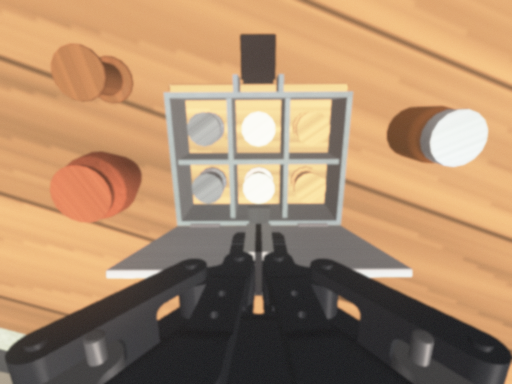

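View pics/s8z.png

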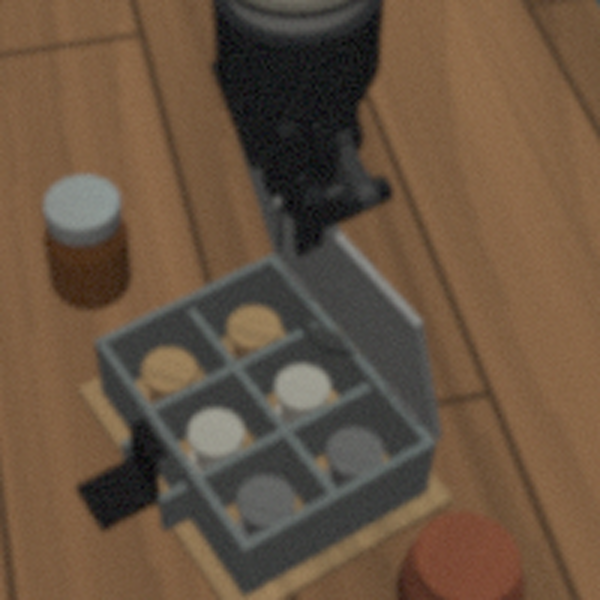

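The force is now about zero. The side view shows the lid's inner face with its edge from (340,235) to (420,320) in the zoom, so it is still rising. I'll carry it over upright.

Request:
drive_tool(
  motion=[
    {"dx":0.012,"dy":0.004,"dz":0.003,"ax":0,"ay":0,"az":0},
    {"dx":0.024,"dy":0.008,"dz":0.005,"ax":0,"ay":0,"az":0},
    {"dx":0.036,"dy":0.013,"dz":0.007,"ax":0,"ay":0,"az":0},
    {"dx":0.048,"dy":0.017,"dz":0.009,"ax":0,"ay":0,"az":0},
    {"dx":0.06,"dy":0.021,"dz":0.009,"ax":0,"ay":0,"az":0},
    {"dx":0.072,"dy":0.025,"dz":0.009,"ax":0,"ay":0,"az":0},
    {"dx":0.084,"dy":0.03,"dz":0.007,"ax":0,"ay":0,"az":0},
    {"dx":0.096,"dy":0.034,"dz":0.005,"ax":0,"ay":0,"az":0},
    {"dx":0.108,"dy":0.038,"dz":0.002,"ax":0,"ay":0,"az":0},
    {"dx":0.118,"dy":0.042,"dz":0,"ax":0,"ay":0,"az":0},
  ],
)

```text
time: 12.05
ee_pos: [0.6487, -0.0102, 0.174]
tcp_rot: [0.017, -0.17, 0.985, 0.003]
force: [0.7, -0.3, 0.3]
finger_gap: 0.0001
```

```bash
python3 goal.py .096 0 .165 2; python3 - <<'E'
from h import *
im=capture("side")
cv2.imwrite("pics/s9z.png",cv2.resize(im[100:300,190:390],None,fx=3,fy=3,interpolation=2))
E
```

```text
now case 0.0732 0.0002 0.174 F [ 0.66 -0.25  0.3 ] t 12.05
shift [ 0.054   0.0186 -0.0225] turn [ 0.     -0.0002 -0.0005]
```

View pics/s9z.png

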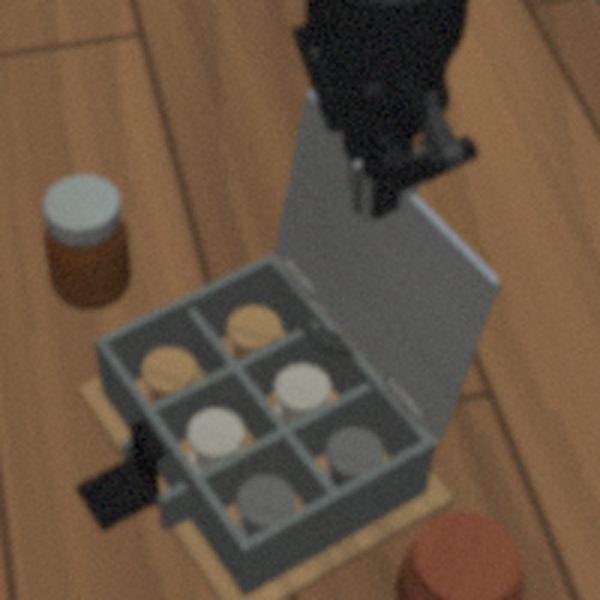

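The lid is past upright, with its edge corner at (497,285) in the zoom. I'll ease it towards the stop.

Request:
drive_tool(
  motion=[
    {"dx":0.006,"dy":0.002,"dz":-0.003,"ax":0,"ay":0,"az":0},
    {"dx":0.013,"dy":0.004,"dz":-0.006,"ax":0,"ay":0,"az":0},
    {"dx":0.02,"dy":0.007,"dz":-0.01,"ax":0,"ay":0,"az":0},
    {"dx":0.027,"dy":0.009,"dz":-0.013,"ax":0,"ay":0,"az":0},
    {"dx":0.034,"dy":0.012,"dz":-0.016,"ax":0,"ay":0,"az":0},
    {"dx":0.04,"dy":0.014,"dz":-0.019,"ax":0,"ay":0,"az":0},
    {"dx":0.045,"dy":0.016,"dz":-0.021,"ax":0,"ay":0,"az":0},
    {"dx":0.048,"dy":0.017,"dz":-0.022,"ax":0,"ay":0,"az":0},
    {"dx":0.05,"dy":0.018,"dz":-0.022,"ax":0,"ay":0,"az":0},
    {"dx":0.05,"dy":0.018,"dz":-0.022,"ax":0,"ay":0,"az":0},
  ],
)

```text
time: 13.35
ee_pos: [0.6684, -0.0031, 0.1654]
tcp_rot: [0.017, -0.17, 0.985, 0.003]
force: [0.3, 0.8, 0.7]
finger_gap: -0.0003
```

```bash
python3 goal.py .1 0 .165 2; python3 - <<'E'
from h import *
from goal import *
C=cam("side");im=capture("side")
cv2.imwrite("pics/s10z.png",cv2.resize(im[100:300,190:390],None,fx=3,fy=3,interpolation=2))
for th in(1.7,1.8,1.85,1.9,1.95,2.0):
  print(th,[((proj(C,world(.065-.13*np.cos(th),y,.06+.13*np.sin(th)))-[190,100])*3).round(0) for y in(-.085,.085)])
E
```

```text
now case 0.0941 0.0003 0.1654 F [0.25 0.78 0.7 ] t 13.35
shift [ 0.0141  0.0042 -0.001 ] turn [ 0.     -0.0001 -0.0004]
1.7 [array([486., 289.]), array([299.,  95.])]
1.8 [array([505., 281.]), array([317.,  90.])]
1.85 [array([515., 278.]), array([326.,  88.])]
1.9 [array([523., 276.]), array([335.,  87.])]
1.95 [array([532., 274.]), array([343.,  86.])]
2.0 [array([540., 272.]), array([351.,  86.])]
```

View pics/s10z.png

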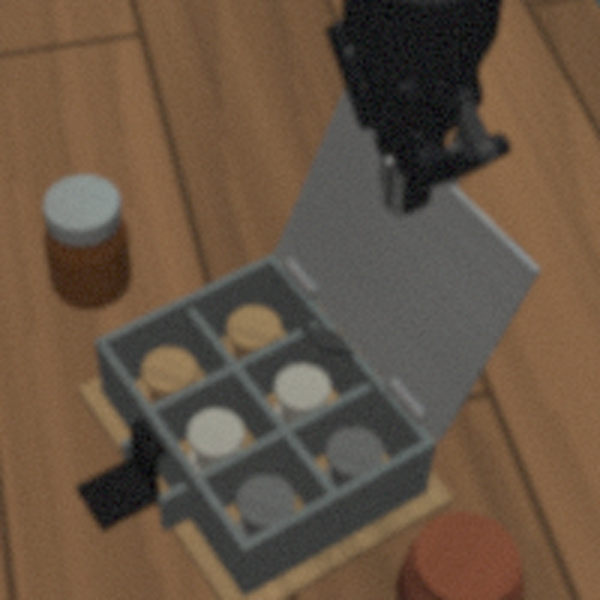

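The lid corner at (538,270) in the zoom matches about 1.95 rad. I'll nudge a few millimetres farther to feel the stop.

Request:
drive_tool(
  motion=[
    {"dx":0.002,"dy":0.001,"dz":0,"ax":0,"ay":0,"az":0},
    {"dx":0.004,"dy":0.001,"dz":0,"ax":0,"ay":0,"az":0},
    {"dx":0.006,"dy":0.002,"dz":0,"ax":0,"ay":0,"az":0},
    {"dx":0.007,"dy":0.002,"dz":0,"ax":0,"ay":0,"az":0},
    {"dx":0.008,"dy":0.003,"dz":0,"ax":0,"ay":0,"az":0},
    {"dx":0.009,"dy":0.003,"dz":0,"ax":0,"ay":0,"az":0},
    {"dx":0.01,"dy":0.003,"dz":0,"ax":0,"ay":0,"az":0},
    {"dx":0.01,"dy":0.003,"dz":0,"ax":0,"ay":0,"az":0},
    {"dx":0.01,"dy":0.003,"dz":0,"ax":0,"ay":0,"az":0},
    {"dx":0.01,"dy":0.003,"dz":0,"ax":0,"ay":0,"az":0},
  ],
)

```text
time: 14.65
ee_pos: [0.6721, -0.0019, 0.1653]
tcp_rot: [0.017, -0.17, 0.985, 0.003]
force: [-0.8, 0.3, 0.1]
finger_gap: 0.0
```

```bash
python3 goal.py .1 0 .165 2
```

```text
now case 0.098 0.0002 0.1653 F [-0.85  0.28  0.09] t 14.65
shift [ 0.0049  0.0011 -0.0007] turn [-0.0001 -0.0003 -0.0004]
```

Request:
drive_tool(
  motion=[
    {"dx":0.001,"dy":0,"dz":0,"ax":0,"ay":0,"az":0},
    {"dx":0.002,"dy":0.001,"dz":0,"ax":0,"ay":0,"az":0},
    {"dx":0.003,"dy":0.001,"dz":0,"ax":0,"ay":0,"az":0},
    {"dx":0.004,"dy":0.001,"dz":0,"ax":0,"ay":0,"az":0},
    {"dx":0.005,"dy":0.002,"dz":0,"ax":0,"ay":0,"az":0},
    {"dx":0.006,"dy":0.002,"dz":0,"ax":0,"ay":0,"az":0},
    {"dx":0.007,"dy":0.002,"dz":0,"ax":0,"ay":0,"az":0},
    {"dx":0.007,"dy":0.002,"dz":0,"ax":0,"ay":0,"az":0},
    {"dx":0.007,"dy":0.002,"dz":0,"ax":0,"ay":0,"az":0},
    {"dx":0.007,"dy":0.002,"dz":0,"ax":0,"ay":0,"az":0},
  ],
)

```text
time: 15.9
ee_pos: [0.6725, -0.0018, 0.1651]
tcp_rot: [0.014, -0.17, 0.985, 0.004]
force: [-8.3, -0.5, 4.9]
finger_gap: 0.0001
```

```bash
python3 goal.py .1 0 .165 2
```

```text
now case 0.0984 0.0002 0.1651 F [-8.34 -0.52  4.91] t 15.9
shift [ 0.004   0.0009 -0.0002] turn [-0.0002 -0.0019 -0.0003]
```

Contact with the stop is clear: the TCP gained only 0.4 mm and the force rose to about 9.7 N. I'll back off straight away and retreat up and towards the front.

Request:
drive_tool(
  motion=[
    {"dx":-0.01,"dy":-0.003,"dz":0,"ax":0,"ay":0,"az":0},
    {"dx":-0.025,"dy":-0.009,"dz":0,"ax":0,"ay":0,"az":0},
    {"dx":-0.06,"dy":-0.021,"dz":0,"ax":0,"ay":0,"az":0},
    {"dx":-0.11,"dy":-0.039,"dz":0.02,"ax":0,"ay":0,"az":0},
    {"dx":-0.17,"dy":-0.06,"dz":0.06,"ax":0,"ay":0,"az":0},
    {"dx":-0.23,"dy":-0.08,"dz":0.11,"ax":0,"ay":0,"az":0},
    {"dx":-0.29,"dy":-0.1,"dz":0.16,"ax":0,"ay":0,"az":0},
    {"dx":-0.34,"dy":-0.12,"dz":0.2,"ax":0,"ay":0,"az":0},
    {"dx":-0.37,"dy":-0.13,"dz":0.22,"ax":0,"ay":0,"az":0},
    {"dx":-0.37,"dy":-0.13,"dz":0.22,"ax":0,"ay":0,"az":0},
  ],
)

```text
time: 17.15
ee_pos: [0.5267, -0.0534, 0.2538]
tcp_rot: [0.018, -0.17, 0.985, 0.003]
force: [1.0, 0.5, 0.2]
finger_gap: -0.0001
```

```bash
python3 goal.py -.05 0 .25 2; python3 - <<'E'
from h import *
im=capture("side");cv2.imwrite("pics/s11z.png",cv2.resize(im[100:370,190:390],None,fx=2.2,fy=2.2,interpolation=2));cv2.imwrite("pics/t11.png",capture("top"));print(state()['dq'].round(3))
E
```

```text
now case -0.0563 0.0002 0.2538 F [1.01 0.5  0.2 ] t 17.15
shift [ 0.015   0.0048 -0.0094] turn [-0.0002  0.0002 -0.0001]
[ 0.003  0.015 -0.009 -0.007  0.001  0.004 -0.002]
```

View pics/s11z.png

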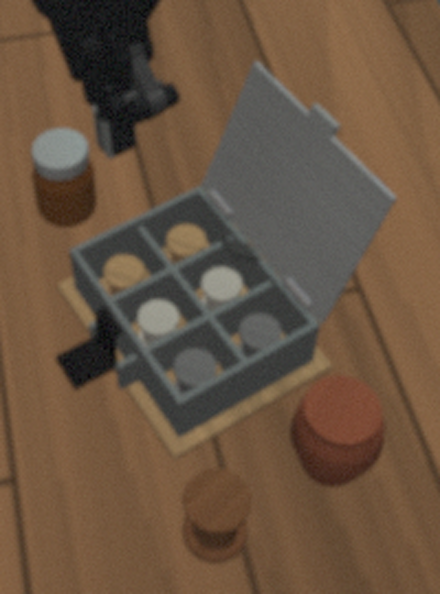

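View pics/t11.png

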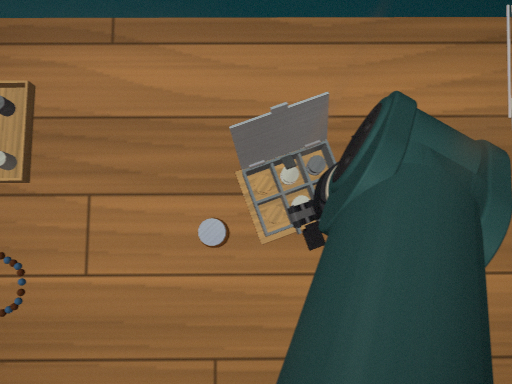

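The lid stands open at its stop: in the side view its corner at (392,197) corresponds to about 1.95 rad. The jar at (212,232) in top, and the pot and spool in side, haven't moved, and the gripper is clear. I'm handing in the job.

```bash
python3 -c "
from rig import sign_off;print(sign_off())"
```

```text
the job is handed in; nothing more can be done
None
```

The case is open: I pressed the tab with the shut fingertips (about 3.8 N), the lid popped up, and I pushed it back to its stop. I handed the job in at about 17 s, well inside the 45 s limit.

**Last checks**
- **Lid:** after I backed away, the side view puts the free edge at about 1.95 rad, and it stayed there. At the stop the force rose to about 10 N with almost no further travel, so I backed off at once.
- **Bystanders:** the pot, spool and jar look unmoved in the pictures. I judged this by eye and did not measure it again.
- **Robot:** the gripper was about 15 cm clear of the lid, with only noise-level force readings.

**What went wrong on the way**
- **Refused call:** one move call was rejected for missing keys, and the arm did not move.
- **First approach to the tab:** it stopped short of the tab because joints 6 and 7 reached their limits with the tool tilted 10°. I lifted, nearly removed the tilt, and pressed farther out on the paddle.
- **Force during the lid push:** the wrist force reached about 30 N at about 1.1 rad, more than this lid should need. The lid's nose had probably caught under a wider part of the fingers. I raised the tool, the force fell to about zero, and the rest of the push to the stop was light. The reading was below the 40 N limit, but I only see the force at the end of each call, so the true peak could have been higher.

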